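Tap a bud vase to the centre of a banding wheel

TASK

The small biscuit-fired bud vase stands off-centre on the head of the banding wheel. Ease it to the middle of the wheel, to within about 5 mm, with light taps or pushes of the fingertips, and leave it standing upright there ready for banding. Only touch it, gently and with nothing but the fingers: do not grip, lift or tip it, and leave everything else on the bench where it is.

Things in the scene. Friction and masses are not known exactly. Their poses are not given: they have to be found in the camera images.
- vase: Unglazed off-white bud vase on the wheel's head: round, 95 mm tall, about 0.15 kg. Foot 38 mm in diameter; belly, its widest part, 56 mm in diameter at 27 to 37 mm above the foot; neck 21 mm at 69 to 83 mm; lip 27 mm. Origin: centre of the foot's underside, z up its axis. Friction on the head about 0.4: pushed at the belly or lower it slides, pushed at shoulder or neck it tips.
- head_top (a point): Centre of the top face of the banding wheel's head, on its turning axis: where the middle of the vase's foot belongs. The head is a level round aluminium plate 120 mm in diameter, top face 75 mm above the bench, with turned rings 24, 48, 72 and 96 mm in diameter around its centre, on a cast-iron foot 128 mm in diameter that does not move.
- head (a joint): Turning angle (rad) of the wheel's head about its vertical axis; free to turn without end, with light bearing friction (about 0.03 N m). A push on the vase that points at the axis does not turn it.
- jar: Bystander: closed dark jar of underglaze with a black cap, 54 mm in diameter, 70 mm tall, near the wheel. Origin: centre of its underside.
- prop_block: Bystander: buff fireclay kiln prop lying flat, 75 x 50 x 28 mm, near the wheel. Origin: centre of its underside.
- mug: Bystander: white mug, 80 mm in diameter, 85 mm tall, handle on its +y side. Origin: centre of its underside.
- bowl: Bystander: lime-green plastic bowl, 150 mm in diameter, 65 mm tall. Origin: centre of its underside.
- cup_a: Bystander: small raw-clay cup, 58 mm in diameter, 55 mm tall. Origin: centre of its underside.
- cup_b: Bystander: a second such cup, 58 mm in diameter, 55 mm tall. Origin: centre of its underside.
Things that resemble listed ones, but are neither listed nor needed, are in the scene too. What is shaped like the vase but orange is not meant.

How it is judged:
By the outcome, as a careful person would: the job done as asked, in the order asked, and still so for the second after the job is handed in, with the robot touching nothing.
It also fails if it takes over 45 s, if anything falls off the work surface, if the arm or the gripper's body presses on something with over 40 N, if the wrist force passes 120 N, or if a joint passes its speed limit or range.

ROBOT

A 6-joint arm with a two-finger parallel gripper is mounted at the origin on the work surface. World frame = base frame: x ahead of the robot, y to its left, z up, the work surface at z = 0. Lengths are in m, angles in rad, forces in N, time in s.
With the tool pointing down it reaches from about 0.2 to 0.875 m from the base axis. Payload 3.4 kg.
Tool frame: the origin (TCP) lies between the finger pads; the fingertips stand 25 mm ahead of it and the grasp point (between the pads) lies 6 mm ahead of it (r.nose_length is the z of the fingertips in the tool frame, in m); z points along the fingers, x is the direction in which the jaws open and shut, and the axes are right-handed (so a half turn about z gives the same grasp; the last joint's range is limited). The gripper opens to 94 mm and grips with 3 to 60 N. Pads are 16 mm wide; open, the fingers measure 119 mm over their backs; the gripper's body (75 mm by 177 mm) begins 78 mm behind the grasp point.
Start: joints at [-1.412, 0.276, 1.505, -0, 1.361, -0.121], TCP at [0.159, -0.553, 0.21] pointing down, gripper open.
Joint ranges: [-2.89, 2.89], [-0.75, 2.08], [0.22, 2.7], [-1.18, 4.32], [0.11, 2.71], [-2.7, 2.7]. Speed limits (rad/s): [2.57, 2.57, 3.14, 3.14, 3.14, 3.14].

INTERFACE

Orientations are given as a unit quaternion [w, x, y, z].
In Python, from plant import r, gripper_to, inverse_kinematics, vision, models, telemetry gives the robot as it stands. Calls block until the motion is done:
- r.move_to(position, orientation): joint-space move of the TCP to a pose.
- r.move_l(position, rot=None, vel=0.15, guard=None): straight line of the TCP; rot=None keeps the orientation; vel is the mean speed in m/s. With guard (N) it stops when the force on the tool has changed by that much, and returns True; else False.
- r.movej(angles): joint-space move.
- gripper_to(opening, f_grip=None): finger opening in m; f_grip is the grip in N (None keeps the last); returns when the fingers have stopped.
- r.hold(seconds).
- inverse_kinematics(position, orientation): joint angles nearest the present ones, or None.
- vision.snapshot(name): name is "scene" or "top"; returns the picture (384x512x3 uint8, red, green, blue); there is no depth.
- vision.get_calibration(name): a dict with "fx", "fy", "cx", "cy" (pixels), "position" and "orientation" of the camera in the world. Camera axes: x right, y down, z forward; pixel columns grow to the right and rows downward; lengths in m; the calibration is good to about 2 mm. A picture is of the moment at which its call begins. get_calibration takes no time and is no camera call.
A pose or a line that the arm cannot do raises r.PlanningError and nothing moves.
- r.sign_off(): hands the job in, once; it reports no verdict.
Trained networks look in the newest picture that a camera, given by its name, has taken for a name from the list of things; names that differ only in an ending like _2 or _b are one class to them, and where a whole thing is asked for, a point or a joint stands for the part that bears it (a point fixed in the world has none). Each returns a list of dicts, best first, with "score" (0 to 1); they miss things now and then, are a little off and sometimes report something else, mostly with a low value. They report only what shows in the picture. A call takes as long as a camera call. They do not tell look-alikes from the thing itself.
- models.boxes_of(thing, camera): "at" ([x, y, z] in m, in world coordinates, good to about 4 mm: the middle of the surface that is visible of it).
- models.regions_of(thing, camera): "pixels" (384x512 bool, what is visible of it).
- models.mark_of(thing, camera): "at" ([x, y, z] in m, in world coordinates, good to about 4 mm: a listed point, or the origin of a listed thing).
Readings, each from a call of its own:
- telemetry.current_t(): time.
- telemetry.current_joints(): joint angles.
- telemetry.current_dq(): joint speeds.
- telemetry.current_joint_efforts(): joint torques, N m.
- telemetry.current_ee_pos(): TCP position.
- telemetry.current_tool_rot(): TCP orientation.
- telemetry.current_wrist_force(): force on the tool from outside, world axes, zero at the start.
- telemetry.current_torque(): the same for the moment, N m.
- telemetry.current_opening(): finger opening in m.
Only numpy, scipy, OpenCV 4.12 (cv2) and the standard library are available. Lean on these libraries where they do the work, as an engineer would, in place of code of your own. Each camera call takes 0.05 s, during which the arm holds its last target.

## Working session

There is one attempt and no reset: what is moved stays moved. The work goes in short steps, each a Python script; the robot and the scene stay as the last script left them, time stands still between calls to the robot, and variables do not carry over. Pictures are saved under pics/ and viewed, and the job is handed in when it is done.

```bash
ls; mkdir -p pics; python3 - <<'E'
from plant import r, vision, models, telemetry
import cv2
for n in ("scene","top"):
    im=vision.snapshot(n); cv2.imwrite(f"pics/{n}0.png",im[:,:,::-1])
    c=vision.get_calibration(n); print(n,c)
    for t in ("vase","head_top"):
        for d in models.mark_of(t,n)[:4]: print(t,d)
for t in ("jar","prop_block","mug","bowl","cup_a"):
    for d in models.mark_of(t,"top")[:3]: print(t,d)
print(telemetry.current_t())
E
```

```text
pics
scene {'fx': 430.6386023737308, 'fy': 430.6386023737308, 'cx': 255.2479095204802, 'cy': 196.4701025568625, 'position': array([ 1.3376048 , -0.15580041,  1.33002446]), 'orientation': array([-0.21557406,  0.74628023,  0.60215891, -0.18438625])}
vase {'at': [0.5816, -0.02, 0.0758], 'score': 0.86}
vase {'at': [0.6965, -0.0917, -0.0005], 'score': 0.83}
vase {'at': [0.6999, -0.0012, 0.0004], 'score': 0.53}
head_top {'at': [0.5583, -0.0223, 0.0776], 'score': 0.69}
top {'fx': 449.22982155201515, 'fy': 449.22982155201515, 'cx': 254.7701690613976, 'cy': 182.9337440999425, 'position': array([ 0.44523746, -0.02001325,  1.50515497]), 'orientation': array([ 0.02979798, -0.69777593,  0.71549015, -0.01716653])}
vase {'at': [0.7016, -0.0941, -0.0023], 'score': 0.69}
vase {'at': [0.5812, -0.0237, 0.0708], 'score': 0.68}
vase {'at': [0.7032, 0.0013, 0.0008], 'score': 0.68}
head_top {'at': [0.5566, -0.0196, 0.0787], 'score': 0.71}
jar {'at': [0.5233, 0.1072, -0.0034], 'score': 0.51}
prop_block {'at': [0.5924, -0.1687, -0.0009], 'score': 0.79}
mug {'at': [0.6672, -0.3718, -0.0012], 'score': 0.88}
bowl {'at': [0.4235, -0.4526, 0.0001], 'score': 0.95}
cup_a {'at': [0.4537, 0.4294, -0.0005], 'score': 0.72}
cup_a {'at': [0.5199, 0.1114, 0.0007], 'score': 0.64}
cup_a {'at': [0.6389, 0.3993, 0.0005], 'score': 0.55}
0.55
```

```bash
python3 - <<'E'
import cv2,numpy as np
a=cv2.imread("pics/scene0.png");b=cv2.imread("pics/top0.png")
from plant import vision
from scipy.spatial.transform import Rotation as R
for n,im in(("scene",a),("top",b)):
    c=vision.get_calibration(n);q=c["orientation"];Rm=R.from_quat([q[1],q[2],q[3],q[0]]).as_matrix()
    p=Rm.T@(np.array([.56,-.02,.09])-c["position"]);u=c["fx"]*p[0]/p[2]+c["cx"];v=c["fy"]*p[1]/p[2]+c["cy"];print(n,u,v)
    x=int(u)-64;y=int(v)-48
    cr=cv2.resize(im[y:y+96,x:x+128],(768,576),interpolation=cv2.INTER_CUBIC);print(x,y);cv2.imwrite(f"pics/{n}0c.png",cr)
E
```

```text
scene 252.71614945866054 200.15804900173552
188 152
top 262.2460482520924 176.3315829174295
198 128
```

View pics/scene0.png

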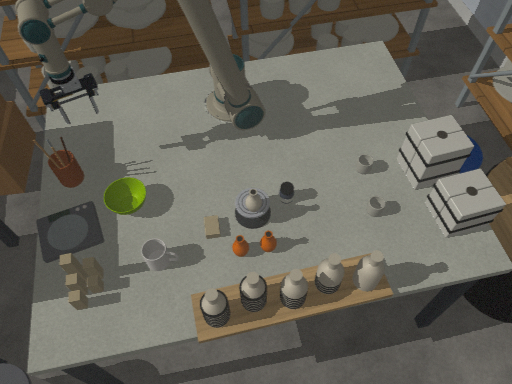

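View pics/scene0c.png

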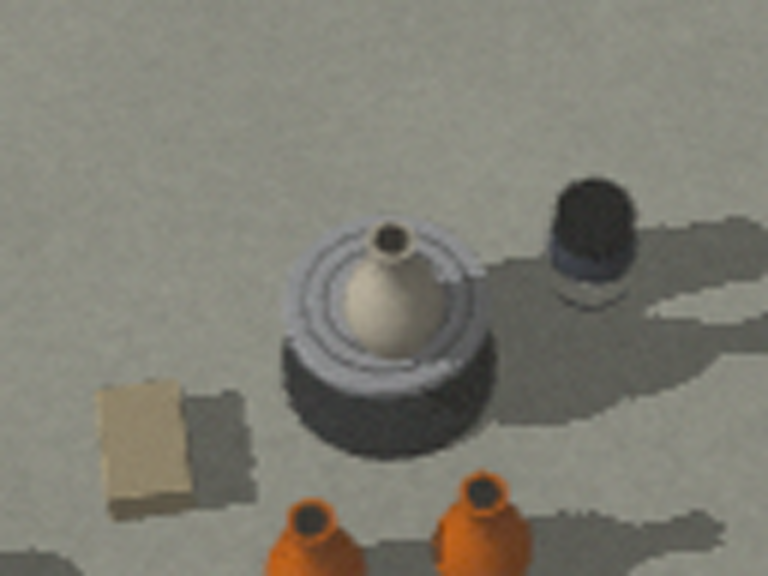

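View pics/top0c.png

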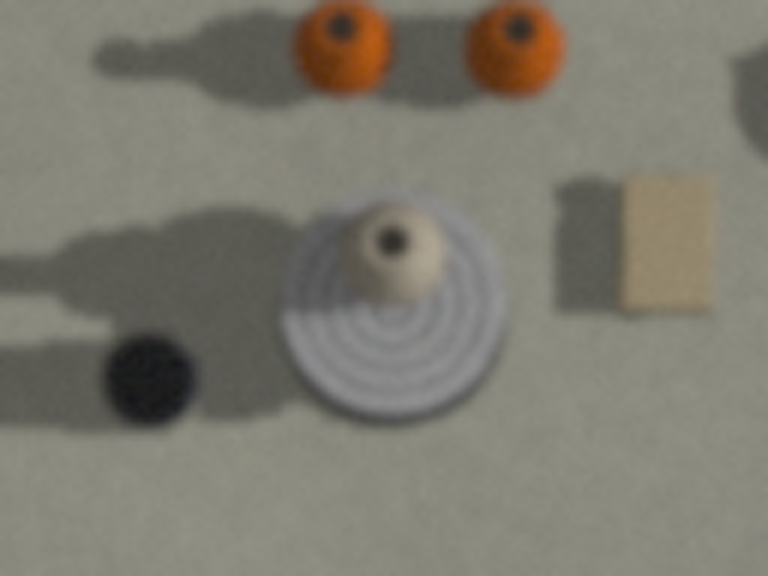

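View pics/top0.png

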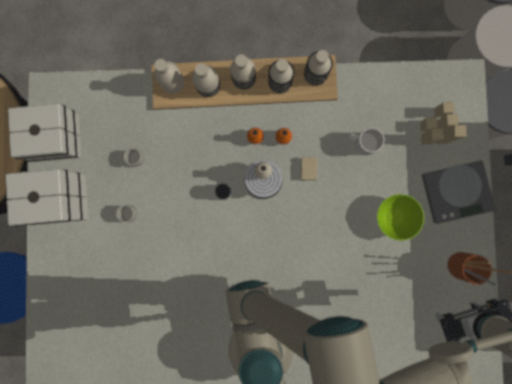

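The vase is the off-white one on the wheel: scene px (252,202), top px (264,170). The look-alikes are the orange pair at scene (240,245) and (268,241), which are excluded by colour, and the banded vases on the board, which aren't on the wheel. The crops confirm it's about 24 mm off on the +x side, away from the robot. Next I'll measure it more precisely by fitting silhouettes.

```bash
cat > h.py <<'E'
from plant import r, gripper_to, inverse_kinematics, vision, models, telemetry
import cv2,numpy as np
from scipy.spatial.transform import Rotation as R
from scipy.optimize import minimize
T=np.linspace(0,2*np.pi,60)
VP=[(0,19),(27,28),(37,28),(50,22.5),(69,10.5),(83,10.5),(95,13.5)]
def proj(c,P):
    q=c["orientation"];Rm=R.from_quat([q[1],q[2],q[3],q[0]]).as_matrix()
    p=(P-c["position"])@Rm
    return np.c_[c["fx"]*p[:,0]/p[:,2]+c["cx"],c["fy"]*p[:,1]/p[:,2]+c["cy"]]
def ring(c,x,y,z,rad): return proj(c,np.c_[x+rad*np.cos(T),y+rad*np.sin(T),0*T+z])
S=8
def sil(c,x,y,prof,z0,off):
    m=np.zeros((96*S,128*S),np.uint8); prev=None
    for z,rad in prof:
        p=ring(c,x,y,z0+z/1000,rad/1000)-off
        if prev is not None:
            h=cv2.convexHull(((np.r_[p,prev]+.5)*S).astype(np.float32)).round().astype(np.int32)
            cv2.fillConvexPoly(m,h,1)
        prev=p
    return cv2.resize(m.astype(np.float32),(128,96),interpolation=cv2.INTER_AREA)
def fit(mask,c,prof,z0,x0,off,ign=None):
    w=1 if ign is None else (~ign).astype(float)
    f=lambda p: np.sum(w*np.abs(sil(c,p[0]/1000,p[1]/1000,prof,z0,off)-mask))
    x0=np.array(x0)*1000
    o=minimize(f,x0,method="Nelder-Mead",options=dict(initial_simplex=[x0,x0+[4,0],x0+[0,4]],xatol=.05,fatol=.05))
    return o.x,o.fun
def measure(n,tag):
    im=vision.snapshot(n); cv2.imwrite(f"pics/{n}{tag}.png",im[:,:,::-1]); c=vision.get_calibration(n)
    u,v=proj(c,np.array([[.56,-.02,.09]]))[0]; off=np.array([int(u)-64,int(v)-48]); x,y=off
    sl=np.s_[y:y+96,x:x+128]
    def best(thing):
        g=[d for d in models.regions_of(thing,n)]
        # nearest the wheel
        k=[(np.hypot(*(np.argwhere(d["pixels"]).mean(0)[::-1]-off-[64,48])),d["score"],d) for d in g if d["pixels"].any()]
        k.sort(key=lambda t:t[0]); return k[0][2]["pixels"][sl] if k and k[0][0]<20 else None
    vm=best("vase"); hm=best("head_top")
    cr=cv2.resize(im[sl],(768,576),interpolation=cv2.INTER_CUBIC)[:,:,::-1].copy()
    out={}
    if vm is not None:
        out["vase"]=fit(vm.astype(float),c,VP,.075,(.575,-.02),off)
        ct,_=cv2.findContours(cv2.resize(vm.astype(np.uint8),(768,576),interpolation=0),0,1);cv2.drawContours(cr,ct,-1,(0,255,0),1)
    if hm is not None:
        ct,_=cv2.findContours(cv2.resize(hm.astype(np.uint8),(768,576),interpolation=0),0,1);cv2.drawContours(cr,ct,-1,(0,0,255),1)
        ign=cv2.dilate(vm.astype(np.uint8),np.ones((3,3)))>0 if vm is not None else None
        out["head"]=fit(hm.astype(float),c,[(-12,60),(0,60)],.075,(.557,-.02),off,ign); out["hn"]=int(hm.sum())
        out["exp"]=int(sil(c,.557,-.02,[(-12,60),(0,60)],.075,off).sum())
    for p,col in((out.get("vase"),(255,0,255)),):
        if p:
            for z,rad in VP: cv2.polylines(cr,[((ring(c,p[0][0]/1000,p[0][1]/1000,.075+z/1000,rad/1000)-off+.5)*6).astype(np.int32)],True,col,1)
    if "head" in out:
        p=out["head"]
        for rad in(60,48,36,24,12): cv2.polylines(cr,[((ring(c,p[0][0]/1000,p[0][1]/1000,.075,rad/1000)-off+.5)*6).astype(np.int32)],True,(255,255,0),1)
    cv2.imwrite(f"pics/{n}{tag}f.png",cr); print(n,out)
    return out
E
python3 - <<'E'
from h import *
measure("top","1");measure("scene","1")
E
```

```text
top {'vase': (array([580.25767469, -21.13530469]), np.float64(12.03125)), 'head': (array([553.53894043, -22.13500977]), np.float64(77.328125)), 'hn': 955, 'exp': 1114}
scene {'vase': (array([576.64386749, -21.18302917]), np.float64(36.234375)), 'head': (array([592.24978115, -26.69335714]), np.float64(176.5)), 'hn': 912, 'exp': 870}
```

View pics/top1f.png

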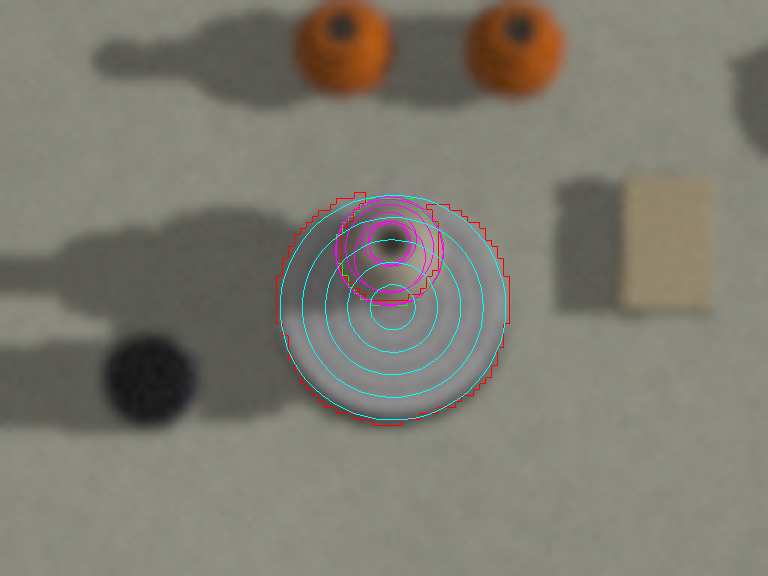

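View pics/scene1f.png

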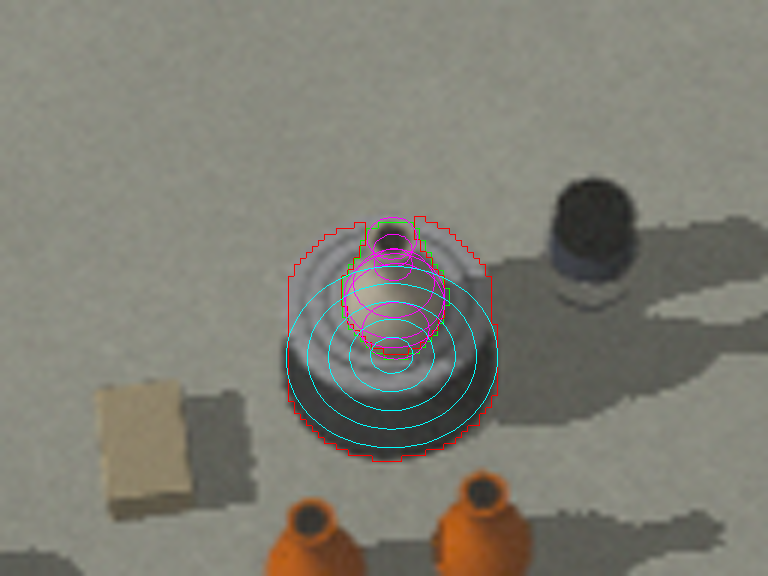

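```bash
cat >> h.py <<'E'
from scipy.ndimage import map_coordinates,gaussian_filter
HP=[(-75,64),(-50,64),(-12,60),(0,60)]
def rings(im,c,vx,vy,x0=(557,-21)):
    """centre by radial-profile energy of ring pattern; ignores samples in vase silhouette"""
    g=im.astype(float).mean(2); hp=g-gaussian_filter(g,3)
    off=np.array([0,0])
    m=np.zeros(g.shape,np.uint8); prev=None
    for z,rad in VP:
        p=ring(c,vx/1000,vy/1000,.075+z/1000,(rad+4)/1000)
        if prev is not None: cv2.fillConvexPoly(m,cv2.convexHull(np.r_[p,prev].astype(np.float32)).round().astype(np.int32),1)
        prev=p
    rr=np.arange(6,63,1.)
    def e(p):
        pr=[]
        for rad in rr:
            q=ring(c,p[0]/1000,p[1]/1000,.075,rad/1000)[:,::-1].T
            ok=map_coordinates(m,q,order=0)==0
            pr.append(np.median(map_coordinates(hp,q,order=1)[ok]) if ok.sum()>10 else 0)
        return -np.var(pr)
    G=[(e((x,y)),x,y) for x in np.arange(x0[0]-8,x0[0]+9,1) for y in np.arange(x0[1]-8,x0[1]+9,1)]
    G.sort(); return G[:4]
E
python3 - <<'E'
from h import *
for n in("top","scene"):
    im=cv2.imread(f"pics/{n}1.png");c=vision.get_calibration(n)
    print(n,rings(im,c,580,-21))
    vision.snapshot(n)
    u,v=proj(c,np.array([[.56,-.02,.09]]))[0]; off=np.array([int(u)-64,int(v)-48]);x,y=off
    for t in("head_top","head"):
      for d in models.regions_of(t,n)[:2]:
        hm=d["pixels"][y:y+96,x:x+128]
        vm=sil(c,.58,-.021,VP,.075,off)>0
        print(t,d["score"],fit(hm.astype(float),c,HP,.075,(.557,-.02),off,cv2.dilate(vm.astype(np.uint8),np.ones((3,3)))>0))
E
```

```text
top [(np.float64(-22.374273726062256), np.int64(549), np.int64(-21)), (np.float64(-21.605677337293628), np.int64(549), np.int64(-20)), (np.float64(-20.89835195830151), np.int64(549), np.int64(-19)), (np.float64(-20.72444069180892), np.int64(550), np.int64(-21))]
head_top 0.73 (array([557.02405798, -21.12636638]), np.float64(36.703125))
head 0.95 (array([560.58782578, -21.58607674]), np.float64(94.734375))
scene [(np.float64(-40.839022893843364), np.int64(555), np.int64(-23)), (np.float64(-39.65305251471056), np.int64(555), np.int64(-24)), (np.float64(-39.19184705301249), np.int64(554), np.int64(-23)), (np.float64(-39.102203524156344), np.int64(554), np.int64(-24))]
head 0.93 (array([514.66335297, -13.57771301]), np.float64(388.1875))
head 0.15 (array([558.18776703, -21.64466858]), np.float64(46.9375))
```

```bash
cat >> h.py <<'E'
def qdown(s):
    M=np.array([[0,s,0],[s,0,0],[0,0,-1.]]) # columns x=(0,s,0), y=(s,0,0), z=(0,0,-1)
    q=R.from_matrix(M).as_quat(); return np.array([q[3],q[0],q[1],q[2]])
E
python3 - <<'E'
from h import *
print(telemetry.current_t(),r.nose_length,telemetry.current_tool_rot())
for s in(1,-1): print(s,inverse_kinematics([.64,-.0213,.28],qdown(s)),inverse_kinematics([.64,-.0213,.12],qdown(s)))
s=min((1,-1),key=lambda s:abs(inverse_kinematics([.64,-.0213,.28],qdown(s))[5]-telemetry.current_joints()[5]))
p=telemetry.current_ee_pos(); r.move_l([p[0],p[1],.29],vel=.2)
gripper_to(.03,5)
r.move_to([.64,-.0213,.28],qdown(s)); 
print(s,telemetry.current_t(),telemetry.current_opening())
r.move_l([.640,-.0213,.16],vel=.12,guard=4)
im=vision.snapshot("scene");cv2.imwrite("pics/s2.png",cv2.resize(im[130:260,160:340],(800,578),interpolation=2)[:,:,::-1])
print(telemetry.current_ee_pos(),telemetry.current_t(),telemetry.current_wrist_force())
E
```

```text
1.15 0.025 [ 1.45671186e-05  7.98800572e-01 -6.01595916e-01  4.38319991e-07]
1 [-1.41859756e-01  3.49711493e-01  1.22548012e+00 -4.44089210e-16
  1.56640104e+00 -1.71265608e+00] [-1.41859756e-01  4.30350227e-01  1.49529795e+00 -4.44089210e-16
  1.21594448e+00 -1.71265608e+00]
-1 [-1.41859756e-01  3.49711493e-01  1.22548012e+00 -4.44089210e-16
  1.56640104e+00  1.42893657e+00] [-1.41859756e-01  4.30350227e-01  1.49529795e+00 -4.44089210e-16
  1.21594448e+00  1.42893657e+00]
-1 5.3167 0.029682629044059126
[ 0.64067028 -0.02141496  0.16101639] 6.5167 [0.86396183 0.07796557 0.40730824]
```

View pics/s2.png

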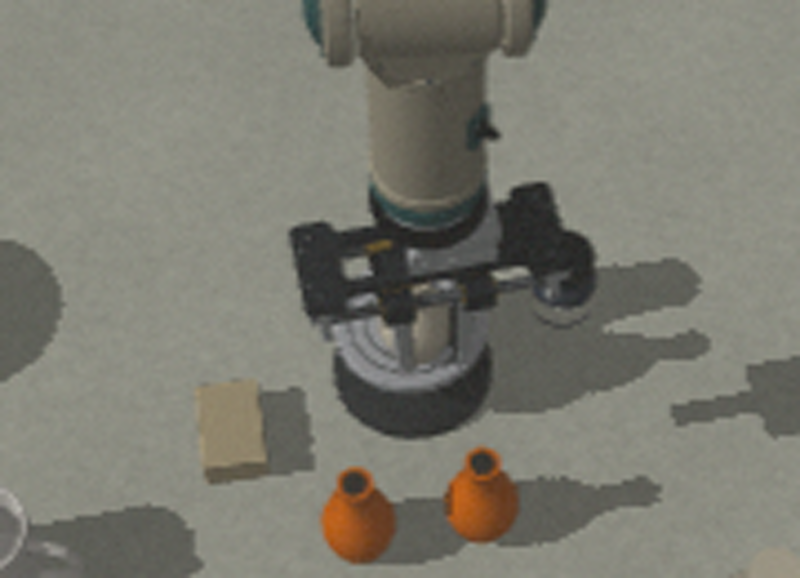

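```bash
cat >> h.py <<'E'
def push(xe,y,xs=.640,vel=.025):
    print(r.move_l([xs,y,.121],vel=.1,guard=4))
    print(r.move_l([xe+.02,y,.121],vel=.03,guard=5), r.move_l([xe,y,.121],vel=vel,guard=5),telemetry.current_ee_pos(),telemetry.current_wrist_force())
def retreat(xs,y):
    r.move_l([xs,y,.121],vel=.06); r.move_l([xs,y,.28],vel=.2)
    r.movej([-.9,.2,1.4,0,1.5,1.43]); print(telemetry.current_t())
E
python3 - <<'E'
from h import *
push(.593,-.0213)
retreat(.640,-.0213)
measure("top","3");measure("scene","3")
for n in("top","scene"):
  vision.snapshot(n)
  for t in("vase","head_top"): print(n,t,models.mark_of(t,n)[:3])
E
```

```text
False
False False [ 0.59294389 -0.02126397  0.12096252] [ 0.24170733 -0.1830774  -0.4215988 ]
12.5583
top {'vase': (array([564.03104644, -20.09207069]), np.float64(20.515625)), 'head': (array([553.57637727, -20.82543874]), np.float64(62.515625)), 'hn': 914, 'exp': 1114}
scene {'vase': (array([561.50232768, -20.20366907]), np.float64(19.03125)), 'head': (array([591.49978018, -28.6228413 ]), np.float64(165.96875)), 'hn': 922, 'exp': 870}
top vase [{'at': [0.7029, 0.0035, -0.0011], 'score': 0.75}, {'at': [0.7044, -0.0936, -0.0021], 'score': 0.55}, {'at': [0.5645, -0.0232, 0.0743], 'score': 0.51}]
top head_top [{'at': [0.5598, -0.0163, 0.0767], 'score': 0.91}]
scene vase [{'at': [0.5663, -0.0166, 0.0706], 'score': 0.69}, {'at': [0.6994, -0.0015, 0.0009], 'score': 0.69}, {'at': [0.6965, -0.0926, 0.0007], 'score': 0.51}]
scene head_top []
```

View pics/top3f.png

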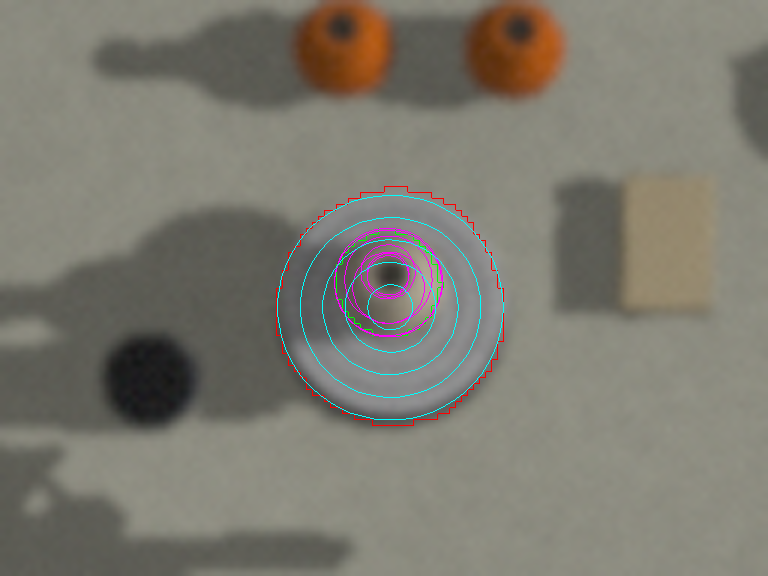

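View pics/scene3f.png

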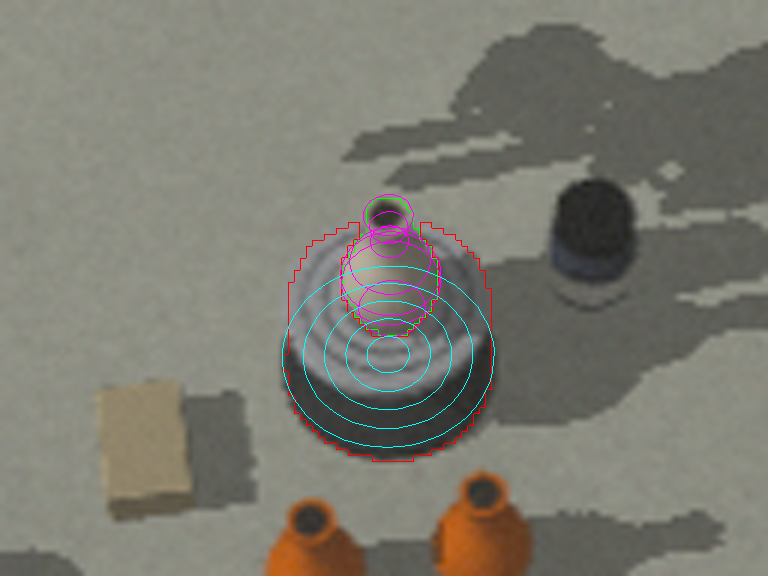

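```bash
python3 - <<'E'
from h import *
for n,v in(("top",(564,-20)),("scene",(561.5,-20))):
    im=cv2.imread(f"pics/{n}3.png");c=vision.get_calibration(n)
    print(n,rings(im,c,*v))
    u,w=proj(c,np.array([[.56,-.02,.09]]))[0]; off=np.array([int(u)-64,int(w)-48])+[24,18]
    x,y=off; cr=cv2.resize(im[y:y+60,x:x+80],(800,600),interpolation=cv2.INTER_CUBIC)
    for rad in(60,48,36): cv2.polylines(cr,[((ring(c,.557,-.021,.075,rad/1000)-off+.5)*10).astype(np.int32)],True,(0,255,255) if rad!=60 else (0,0,255),1)
    cv2.imwrite(f"pics/{n}3r.png",cr)
E
```

```text
top [(np.float64(-9.721596731804732), np.int64(549), np.int64(-13)), (np.float64(-9.355188307247413), np.int64(549), np.int64(-16)), (np.float64(-9.292792656297987), np.int64(550), np.int64(-16)), (np.float64(-9.259265357795192), np.int64(549), np.int64(-15))]
scene [(np.float64(-73.69067413673814), np.int64(565), np.int64(-26)), (np.float64(-73.51353464805678), np.int64(565), np.int64(-27)), (np.float64(-67.20954415359499), np.int64(565), np.int64(-28)), (np.float64(-62.70829725855187), np.int64(564), np.int64(-26))]
```

View pics/top3r.png

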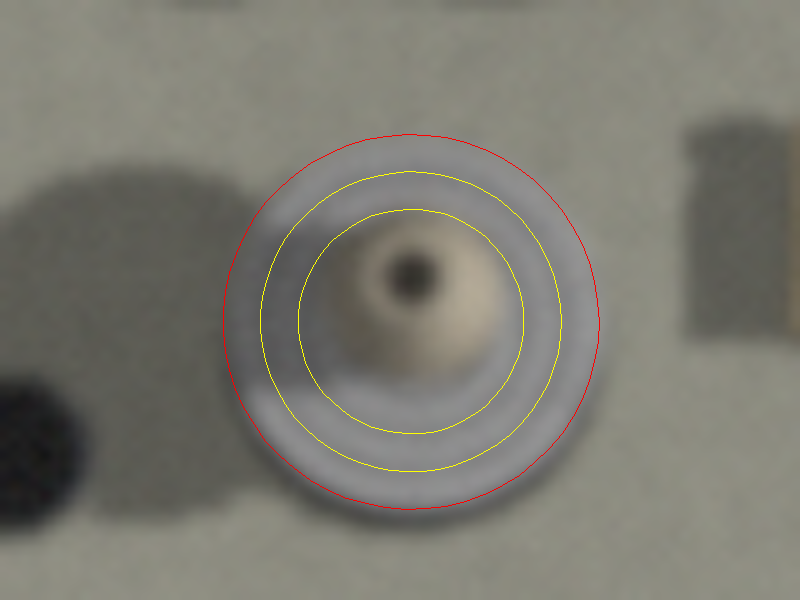

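View pics/scene3r.png

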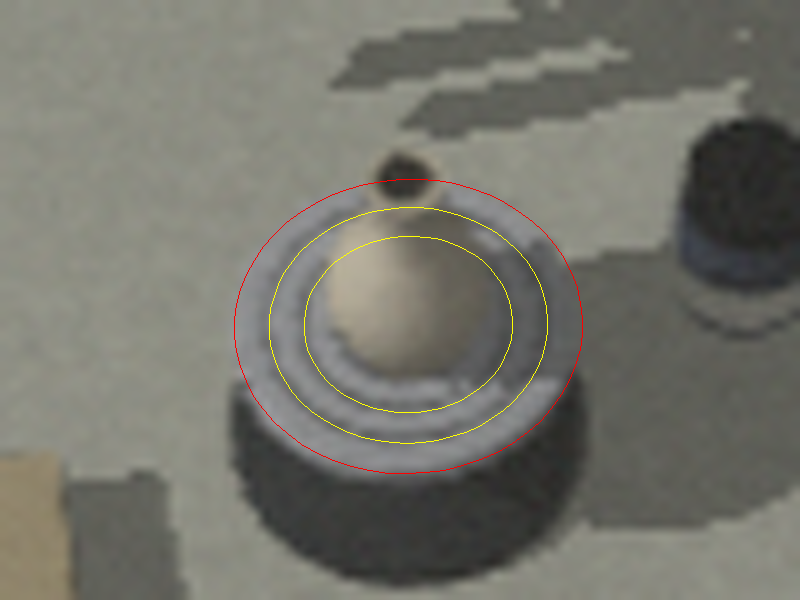

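The outlines put the head centre at about (557, -21) mm and the vase about 5 mm beyond it in +x, still upright. I'll push it another 5 mm.

```bash
cat >h2.py <<'E'
from h import *
def check(tag,h):
    for n in("top","scene"):
        o=measure(n,tag); c=vision.get_calibration(n); im=cv2.imread(f"pics/{n}{tag}.png")
        u,w=proj(c,np.array([[.56,-.02,.09]]))[0]; off=np.array([int(u)-64,int(w)-48])+[24,18]
        x,y=off; cr=cv2.resize(im[y:y+60,x:x+80],(800,600),interpolation=cv2.INTER_CUBIC)
        cv2.polylines(cr,[((ring(c,h[0],h[1],.075,.060)-off+.5)*10).astype(np.int32)],True,(0,0,255),1)
        for z,rad in((0,19),(32,28),(95,13.5)): cv2.polylines(cr,[((ring(c,h[0],h[1],.075+z/1000,rad/1000)-off+.5)*10).astype(np.int32)],True,(255,0,255),1)
        cv2.imwrite(f"pics/{n}{tag}r.png",cr)
        for k in range(2):
            vision.snapshot(n)
            for t in("vase","head_top"): print(n,t,[d["at"] for d in models.mark_of(t,n) if d["at"][2]>.05])
E
python3 - <<'E'
from h2 import *
r.move_to([.637,-.0213,.28],qdown(-1))
push(.588,-.0213,xs=.637)
retreat(.637,-.0213)
check("4",(.557,-.021))
print(telemetry.current_t())
E
```

```text
False
False False [ 0.58824079 -0.02133545  0.1210778 ] [ 1.08813467 -0.60332979  0.09833288]
22.125
top {'vase': (array([559.42924866, -21.14994759]), np.float64(16.578125)), 'head': (array([554.15263176, -21.75647354]), np.float64(69.46875)), 'hn': 910, 'exp': 1114}
top vase [[0.5588, -0.0235, 0.0725]]
top head_top [[0.5579, -0.0167, 0.0768]]
top vase [[0.5584, -0.0222, 0.0729]]
top head_top [[0.5582, -0.0207, 0.0766]]
scene {'vase': (array([556.72895765, -21.09182453]), np.float64(18.71875)), 'head': (array([592.27135086, -28.39200258]), np.float64(179.625)), 'hn': 976, 'exp': 870}
scene vase [[0.5569, -0.019, 0.0756]]
scene head_top [[0.5596, -0.025, 0.0725]]
scene vase [[0.5593, -0.0183, 0.0739]]
scene head_top [[0.5553, -0.0259, 0.0736]]
23.025
```

View pics/top4r.png

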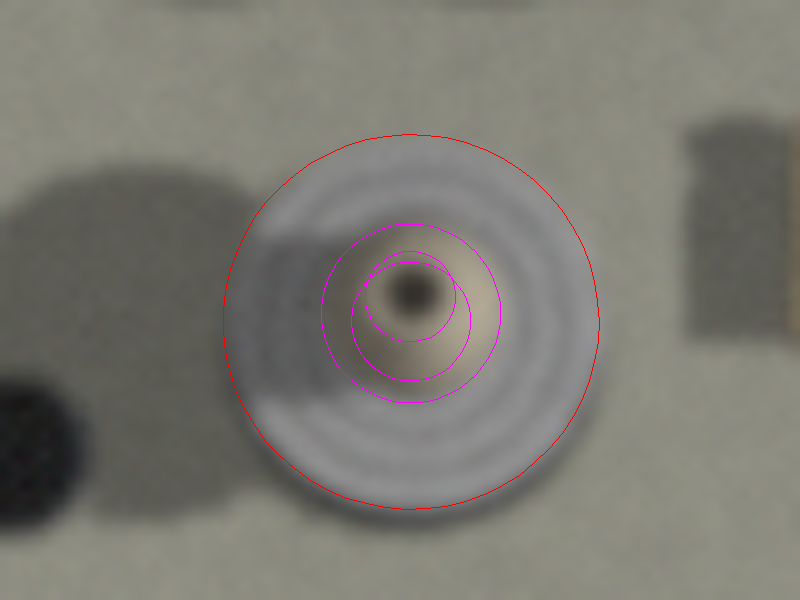

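View pics/scene4r.png

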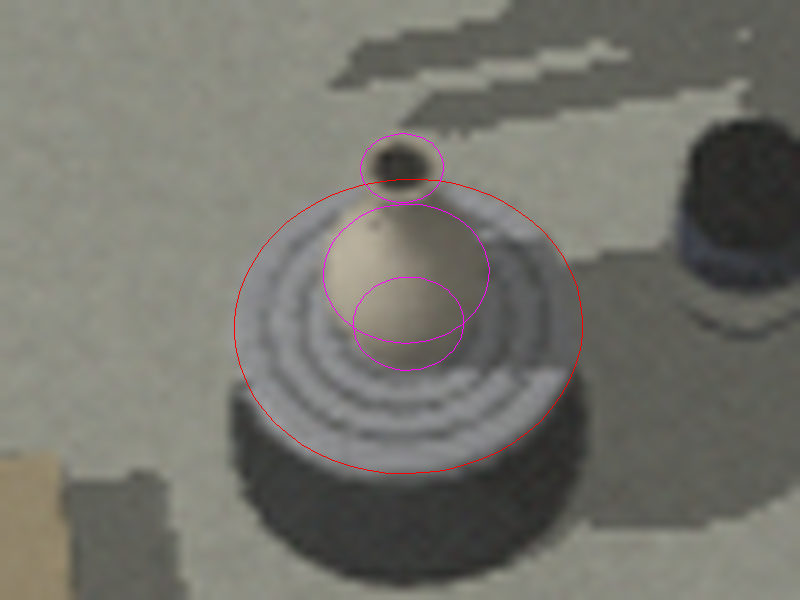

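```bash
python3 - <<'E'
from plant import r,telemetry
print(telemetry.current_wrist_force(),telemetry.current_t()); r.sign_off()
E
```

```text
[-0.14224298 -0.00539124 -0.81225973] 23.025
the job is handed in; nothing more can be done
```

The vase is standing upright at the middle of the wheel, about 1–2 mm off centre by my last pictures, and the job is handed in at 23 s.

**What I did:** The vase started about 23 mm off centre, on the side away from the robot. I moved it with two slow pushes at belly height, using the fingertips held 30 mm apart. It was never gripped, lifted or tipped. The 5 N contact guard did not trip on either push. The arm was clear of everything when I handed in.

**Last checks:**

| View | Vase outline fit (mm) | Head centre (mm) |
|---|---|---|
| Top camera | (559.4, -21.1) | about (557, -21) |
| Scene camera | (556.7, -21.1) | about (558, -21) |

- **Disagreements:** The two cameras differ by about 2.7 mm in x on the vase, and the head centres were judged partly by eye from overlays. The network's single position readings put the vase up to about 8 mm from the head centre in y. I trusted the outlines over these.
- **Failed checks:** Two automatic ways of finding the head centre gave unusable results: matching the turned rings, and fitting the plate outline without its foot. I left them out.
- **Not checked:** I did not re-measure the bystanders at the end. No planned path came near them, and those in the close-up pictures look unmoved.

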